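# Clamp the tube stub and hold the spark guard out

## Task

Get the tube stub ready for tack welding: crank the vise shut, clockwise as seen from the crank's end, until the jaw clamps the stub tight between the jaws. Then let go of the crank, take the spark guard's upright grip and pull the guard out against its spring until the grip stands level with the steel index pin beside its track. Finish while still holding it there, steady, with the stub still clamped, and leave the loose things on the bench alone.

Things in the scene. Friction and masses are not known exactly. Their poses are not given: they have to be found in the camera images.
- crank (a joint): vise crank angle, rad; 0 = handle straight up; grows clockwise as seen by one facing the crank's end, looking along the vise's +x. Starts between -1.5 and 1.5. A full turn moves the jaw 12 mm; about 0.7 to 1.3 turns clamp the stub. Turning takes about 3 N at the handle and it stays where left; once the jaw has met the stub, some 12 N at the handle clamps it tight.
- crank_grip (a point): centre of the crank's black handle, a freely spinning sleeve 18 mm thick, 50 mm long, lying level along the vise's x and sticking out from the crank arm towards the robot; the arm is 28 mm away on the +x side. It runs round an upright circle of radius 42 mm. Can be pinched from above, fingers closing along the vise's y.
- crank_centre (a point): fixed point on the screw axis, centre of crank_grip's circle, 85 mm above the table; axes are the vise's: x along the screw from crank to jaws (away from the robot), z up. At crank angle a, crank_grip is here + 42 mm * (-sin a along y, cos a along z). The point is in free air: crank arm and hub lie 28 mm or more to +x.
- jaw: moving jaw of the vise, grey block with steel face 100 mm wide, top 110 mm above the table; origin at the centre of its clamping face, 83 mm above the table; moves along its own +x to clamp
- work: the tube stub, dull steel, 40 mm (x, between the jaws) by 80 mm by 50 mm high, with an upright lug 8 mm thick, 30 mm high on top; lies loose between the vise's jaws, 55 mm above the table; origin at the centre of its underside; about 0.8 kg. Not to be grasped: the jaw pushes it on to the fixed jaw.
- guard_slide: sliding carriage of the spark guard, right (-y) of the vise, with an upright aluminium sheet (130 mm long, top 95 mm above the table) on its +y side; origin on the table plane under the grip's axis. Its -x is the direction to pull (roughly towards the robot). Spring: about 5 N at rest, rising 0.6 N per cm; travel 125 mm; it springs back when let go.
- guard_grip (a point): centre of the guard's upright black cylindrical grip, 22 mm diameter, from 65 to 140 mm above the table, this point 102.5 mm above it; axes as guard_slide. The sheet is 20 mm from the grip's axis on the +y side, its top 95 mm above the table. Pinch from above, best with the fingers closing along the pulling direction.
- mark_pin (a point): top of the fixed steel index pin, 10 mm diameter, 62 mm above the table, 56 mm to the right (-y) of the track's centre line. The guard is out to the mark when grip and pin are level along the pulling direction: same x in the guard's axes. 55 to 95 mm of pull. A flat steel pointer under the grip sticks out towards the pin.
- hammer: loose hammer, bystander
- spanner: loose spanner, bystander
- magnet_square: loose grey magnet block 50 x 30 x 18 mm in front of the guard's track, bystander; origin at the centre of its underside
- tin: loose steel tin, 66 mm diameter, 110 mm high, bystander
- collar: loose steel ring 56 mm diameter, 22 mm high, bystander
- offcut: loose steel bar 120 x 30 x 30 mm, bystander
- brush: loose brush, bystander
- disc: loose steel disc 110 mm diameter, 20 mm thick, bystander

How it is judged:
By the outcome, as a careful person would: the job done as asked, in the order asked, and still so for the second after the job is handed in, while the arm keeps its last pose, push and grip.
It also fails if it takes over 64 s, if anything falls off the work surface, if the arm or the gripper's body presses on something with over 40 N, if the wrist force passes 120 N, or if a joint passes its speed limit or range.

## Robot

A 7-joint arm with a two-finger parallel gripper is mounted at the origin on the work surface. World frame = base frame: x ahead of the robot, y to its left, z up, the work surface at z = 0. Lengths are in m, angles in degrees, forces in N, time in s.
With the tool pointing down it reaches from about 0.35 to 0.775 m from the base axis. Payload 3.1 kg.
Tool frame: the origin (TCP) lies on the centre line of the jaws, within the pads' length; the fingertips stand 17 mm ahead of it and the grasp point (between the pads) lies 2 mm behind it (robot.tip_reach is the distance from the TCP to the fingertips, in m); z points along the fingers, y is the direction in which the jaws open and shut (so a half turn about z gives the same grasp; the last joint's range is limited). The gripper opens to 85 mm and grips with 20 to 120 N. Pads are 22 mm wide; open, the fingers measure 114 mm over their backs; the gripper's body (76 mm by 85 mm) begins 54 mm behind the grasp point. The pads swing forward as they close: fully open they stand 13 mm farther back than shut.
Start: joints at [-77.733, 17.813, 0.802, 86.603, -0.252, 75.585, -1.558], TCP at [0.139, 0.532, 0.248] pointing down, gripper open.
Joint ranges: [-154.91, 154.91], [-16.99, 109.72], [-72.82, 74.43], [7.12, 147.25], [-82.49, 262.49], [11.32, 116.49], [-174.64, 174.64]. Speed limits (degrees/s): [159.86, 159.86, 180, 180, 180, 180, 180].

## Interface

Orientations are given as [roll, pitch, yaw] about the fixed x, y, z axes, in that order (R = Rz(yaw) Ry(pitch) Rx(roll)).
In Python, from station import robot, fingers, vision, workorder, recognise gives the robot as it stands. Calls block until the motion is done:
- robot.move_to(position, orientation): joint-space move of the TCP to a pose.
- robot.line_to(position, orientation=None, velocity=0.15, f_stop=None): straight line of the TCP; orientation=None keeps the orientation; velocity is the mean speed in m/s. With f_stop (N) it stops when the force on the tool has changed by that much, and returns True; else False.
- robot.move_j(angles): joint-space move.
- fingers.gripper_to(opening, force=None): opening from 0.0 (shut) to 1.0 (fully open); force is the grip in N (None keeps the last); returns when the fingers have stopped.
- robot.pause(seconds).
- robot.inverse_kinematics(position, orientation): joint angles nearest the present ones, or None.
- vision.grab_frame(name): name is "scene" or "top" or "wrist"; returns the picture (420x560x3 uint8, red, green, blue); there is no depth.
- vision.calibration(name): a dict with "mtx" (3x3 intrinsics, pixels), "k1" (the pictures are not rectified: a ray, as slopes to the right and down, at radius r is drawn at 1 + k1 r^2 times it, then the intrinsics apply), "extrinsics" (4x4, takes a point from world to camera coordinates); the wrist camera has in their place "T_tool_cam" (4x4, takes a point from camera to tool coordinates, whose origin is the TCP and whose axes are the flange's). Camera axes: x right, y up, looking along -z (the intrinsics and any distortion apply to the point x, -y, -z); pixel columns grow to the right and rows downward; lengths in m; the calibration is good to about 2 mm. A picture is of the moment at which its call begins: read the wrist's pose just before it. calibration takes no time and is no camera call.
A pose or a line that the arm cannot do raises robot.PlanningError and nothing moves.
- workorder.close_job(): hands the job in, once; it reports no verdict.
Trained networks look in the newest picture that a camera, given by its name, has taken for a name from the list of things; names that differ only in an ending like _2 or _b are one class to them, and where a whole thing is asked for, a point or a joint stands for the part that bears it (a point fixed in the world has none). Each returns a list of dicts, best first, with "p" (0 to 1); they miss things now and then, are a little off and sometimes report something else, mostly with a low value. They report only what shows in the picture. A call takes as long as a camera call.
- recognise(label, camera): "rect" ([centre column, centre row, width, height] in pixels, round what is visible of it).
Readings, each from a call of its own:
- robot.current_time_s(): time.
- robot.current_joint_positions(): joint angles.
- robot.current_dq(): joint speeds.
- robot.current_joint_torque(): joint torques, N m.
- robot.current_tool_pos(): TCP position.
- robot.current_eef_rot(): TCP orientation.
- robot.current_contact_force(): force on the tool from outside, world axes, zero at the start.
- robot.current_torque(): the same for the moment, N m.
- robot.current_finger_gap(): opening from 0.0 (shut) to 1.0 (fully open).
Only numpy, scipy, OpenCV 4.12 (cv2) and the standard library are available. Lean on these libraries where they do the work, as an engineer would, in place of code of your own. Each camera call takes 0.05 s, during which the arm holds its last target. There are 200 camera calls.

## Working session

There is one attempt and no reset: what is moved stays moved. The work goes in short steps, each a Python script; the robot and the scene stay as the last script left them, time stands still between calls to the robot, and variables do not carry over. Pictures are saved under pics/ and viewed, about 8 in all and at most 12, crops included, and the job is handed in when it is done.

```bash
mkdir -p pics; ls; cat > h.py <<'E'
import numpy as np, cv2
from station import robot, fingers, vision, workorder, recognise
def save(cam,name,scale=1.0,crop=None):
    im=vision.grab_frame(cam)
    o=im[:,:,::-1]
    if crop: a,b,c,d=crop; o=o[b:d,a:c]
    cv2.imwrite('pics/'+name,cv2.resize(o,None,fx=scale,fy=scale,interpolation=cv2.INTER_CUBIC)); return im
def campose(cam,pos=None,rpy=None):
    c=vision.calibration(cam)
    if cam!='wrist': T=np.array(c['extrinsics'])
    else:
        from scipy.spatial.transform import Rotation as R
        W=np.eye(4);W[:3,:3]=R.from_euler('xyz',rpy,degrees=True).as_matrix();W[:3,3]=pos
        T=np.linalg.inv(W@np.array(c['T_tool_cam']))
    return np.array(c['mtx']),c['k1'],T
def project(cp,P):
    M,k,T=cp; p=(T@np.c_[np.atleast_2d(P),np.ones(len(np.atleast_2d(P)))].T)[:3]
    s=np.array([p[0]/-p[2],-p[1]/-p[2]]); s=s*(1+k*(s**2).sum(0))
    return (M[:2,:2]@s+M[:2,2:3]).T
def ray(cp,uv):
    M,k,T=cp; d=np.linalg.solve(M[:2,:2],np.array(uv,float)-M[:2,2]); s=d.copy()
    for _ in range(20): s=d/(1+k*(s@s))
    v=T[:3,:3].T@np.array([s[0],-s[1],-1]); o=-T[:3,:3].T@T[:3,3]; return o,v/np.linalg.norm(v)
def atz(cp,uv,z):
    o,v=ray(cp,uv); return o+v*(z-o[2])/v[2]
E
python3 - <<'E'
from h import *
for cam in ['top','scene']:
    save(cam,cam+'0.png',1.42); cp=campose(cam); print(cam,ray(cp,[280,210]))
    for l in ['crank_grip','crank','jaw','work','guard_slide','guard_grip','mark_pin','magnet_square','tin','hammer']:
        r=recognise(l,cam)
        print(l,[(np.round(x['rect']).astype(int).tolist(),round(x['p'],2)) for x in r[:2]])
print(robot.current_time_s(),robot.current_eef_rot())
E
```

```text
pics
top (array([0.33251292, 0.01698229, 1.21975437]), array([ 0.18606247,  0.00428581, -0.98252857]))
crank_grip [([221, 231, 8, 17], 0.57)]
crank [([228, 227, 18, 20], 0.52)]
jaw [([235, 189, 38, 16], 0.93)]
work [([238, 172, 29, 15], 0.9), ([293, 246, 18, 16], 0.49)]
guard_slide [([293, 161, 14, 35], 0.89)]
guard_grip [([291, 160, 16, 40], 0.78)]
mark_pin [([308, 205, 10, 8], 0.53)]
magnet_square [([294, 248, 17, 11], 0.51), ([231, 227, 21, 22], 0.26)]
tin [([364, 155, 30, 33], 0.95)]
hammer [([367, 234, 54, 91], 0.83), ([294, 159, 20, 34], 0.66)]
scene (array([1.08933064, 0.68416803, 0.81605217]), array([-0.4616755 , -0.60292673, -0.65064206]))
crank_grip []
crank [([346, 230, 28, 18], 0.51)]
jaw [([305, 249, 39, 47], 0.77), ([355, 226, 17, 10], 0.59)]
work [([289, 253, 30, 41], 0.94)]
guard_slide [([234, 234, 48, 58], 0.75)]
guard_grip [([236, 235, 50, 56], 0.81), ([305, 247, 42, 42], 0.69)]
mark_pin [([263, 216, 9, 23], 0.55), ([188, 195, 30, 43], 0.35)]
magnet_square [([309, 208, 17, 15], 0.65)]
tin [([187, 193, 30, 42], 0.72)]
hammer [([245, 178, 53, 52], 0.87)]
1.1 [1.79995265e+02 1.36299783e-03 1.65345900e+02]
```

```bash
python3 - <<'E'
import cv2
a=cv2.imread('pics/top0.png');s=1.42
c=a[int(120*s):int(280*s),int(190*s):int(410*s)]
cv2.imwrite('pics/topc.png',cv2.resize(c,(798,580),interpolation=cv2.INTER_CUBIC))
E
```

```text
(no output)
```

View pics/topc.png

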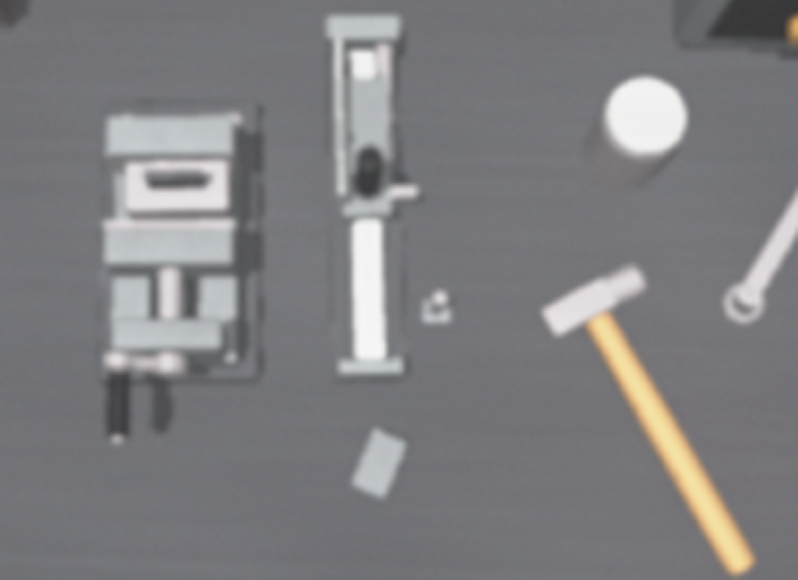

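View pics/scene0.png

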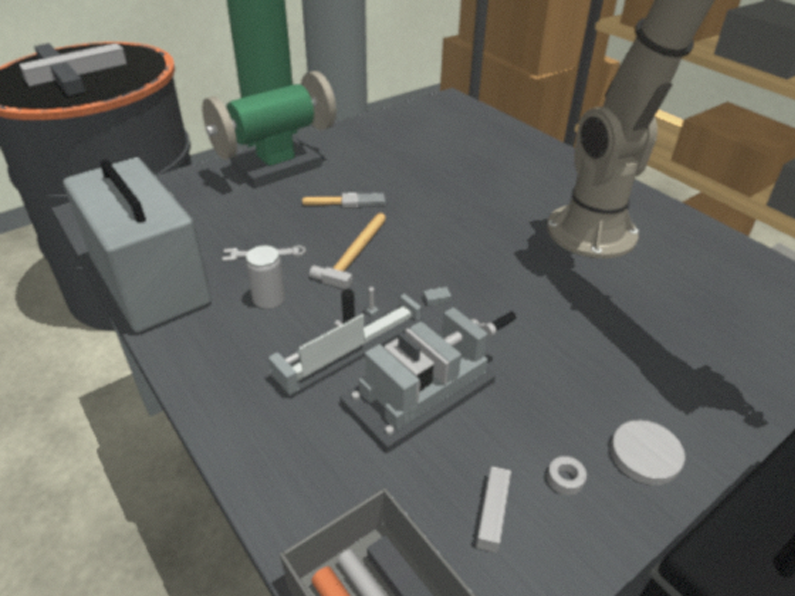

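The top view crop shows the crank handle at crop (118,375–440), which is full-image (222,232). It lies left (+y) of the screw axis, at crop column ~170, so the angle is negative. The guard grip is at (369,172), its pointer at (405,190), the pin top at about (440,297) and the magnet at (379,463). The scene view agrees with this layout. Next I'll get positions and look closer with the wrist camera.

```bash
python3 - <<'E'
from h import *
np.set_printoptions(precision=4,suppress=True)
cp=campose('top'); f=lambda u,v:(190+u/3.627,120+v/3.627)
for n,u,v,z in [('handle near end',118,440,.1),('handle far',118,375,.1),('screw near',170,320,.085),('screw@arm',172,362,.085),('jawTL',104,222,.11),('jawTR',236,222,.11),('fixL',107,118,.11),('fixR',240,118,.11),('jawbotL',104,262,.11),
 ('griptop',369,155,.14),('pin',440,297,.062),('rail near',369,367,.03),('rail far',364,28,.03),('sheet far',338,40,.095),('sheet near',341,193,.095),('magnet',379,463,.018)]:
    print(n,atz(cp,f(u,v),z))
c=vision.calibration('wrist');print(np.array(c['T_tool_cam']),c['mtx'],c['k1'])
# move to view
p=[0.42,0.10,0.33]
for y in (0,90,-90,180):
    q=robot.inverse_kinematics(p,[180,0,y]);print(y,q)
E
```

```text
handle near end [0.4513 0.177  0.1   ]
handle far [0.5011 0.1801 0.1   ]
screw near [0.5482 0.1444 0.085 ]
screw@arm [0.5151 0.141  0.085 ]
jawTL [0.619  0.1971 0.11  ]
jawTR [0.6226 0.0947 0.11  ]
fixL [0.7035 0.2002 0.11  ]
fixR [0.7071 0.0956 0.11  ]
jawbotL [0.5872 0.195  0.11  ]
griptop [ 0.6709 -0.0061  0.14  ]
pin [ 0.5789 -0.068   0.062 ]
rail near [ 0.5254 -0.0136  0.03  ]
rail far [ 0.8183 -0.001   0.03  ]
sheet far [0.7808 0.0207 0.095 ]
sheet near [0.653  0.0141 0.095 ]
magnet [ 0.4488 -0.0243  0.018 ]
[[-0.0015  0.9478  0.3188  0.0821]
 [ 1.      0.0014  0.0005  0.0008]
 [-0.      0.3188 -0.9478 -0.1252]
 [ 0.      0.      0.      1.    ]] [[290.3266   0.     276.6115]
 [  0.     290.3266 210.5215]
 [  0.       0.       1.    ]] -0.012411324709561859
0 [ -51.495     1.0887   36.8919   95.3056   -0.6573   83.8241 -104.5373]
90 [-53.8676   1.0488  39.3275  95.366   -0.6685  83.8232 -14.4728]
-90 [-41.5868   1.2741  26.7182  95.0335  -0.5761  83.8288 165.1877]
180 [-45.5791   1.1957  30.8184  95.1468  -0.6161  83.8267  75.3   ]
```

```bash
python3 - <<'E'
from h import *
np.set_printoptions(precision=4,suppress=True)
import json
for i,p in enumerate([[0.49,0.155,0.24],[0.60,-0.02,0.27]]):
    robot.move_to(p,[180,0,180]); robot.pause(.3)
    pos,rpy=robot.current_tool_pos(),robot.current_eef_rot()
    save('wrist',f'w{i}.png',1.42); json.dump([list(pos),list(rpy)],open(f'w{i}.json','w'))
    for l in ['crank_grip','crank','jaw','work','guard_grip','guard_slide','mark_pin']:
        r=recognise(l,'wrist'); print(l,[(np.round(x['rect'],1).tolist(),round(x['p'],2)) for x in r[:2]])
    print(pos,rpy,robot.current_time_s())
E
```

```text
crank_grip [([303.7, 194.0, 22.8, 58.2], 0.77)]
crank [([280.5, 199.3, 61.6, 72.5], 0.69)]
jaw [([270.8, 296.1, 96.0, 60.0], 0.95), ([271.6, 263.1, 105.3, 191.0], 0.45)]
work [([266.2, 345.4, 74.7, 44.7], 0.86), ([281.2, 199.0, 63.7, 71.8], 0.48)]
guard_grip [([148.6, 363.0, 71.9, 50.7], 0.43)]
guard_slide [([25.8, 249.2, 51.5, 53.4], 0.72), ([148.8, 360.2, 69.6, 51.9], 0.62)]
mark_pin [([104.7, 251.9, 42.9, 29.1], 0.57), ([433.0, 302.4, 51.2, 50.3], 0.45)]
[0.4898 0.1556 0.24  ] [ 179.9954   -0.0074 -179.936 ] 3.6667
crank_grip [([493.6, 66.8, 30.1, 61.4], 0.8), ([37.4, 215.9, 58.9, 105.2], 0.58)]
crank [([462.2, 73.9, 87.9, 87.4], 0.65), ([92.7, 97.7, 168.6, 195.4], 0.41)]
jaw [([430.6, 197.8, 117.5, 49.6], 0.68)]
work [([416.3, 238.4, 87.4, 46.4], 0.57)]
guard_grip [([280.1, 272.4, 55.5, 108.9], 0.71), ([463.1, 74.9, 88.2, 88.8], 0.18)]
guard_slide [([280.6, 273.2, 55.2, 112.1], 0.64)]
mark_pin [([240.9, 162.4, 21.6, 18.8], 0.49)]
[ 0.5997 -0.0182  0.27  ] [ 179.9493   -0.0141 -179.8445] 5.2167
```

View pics/w0.png

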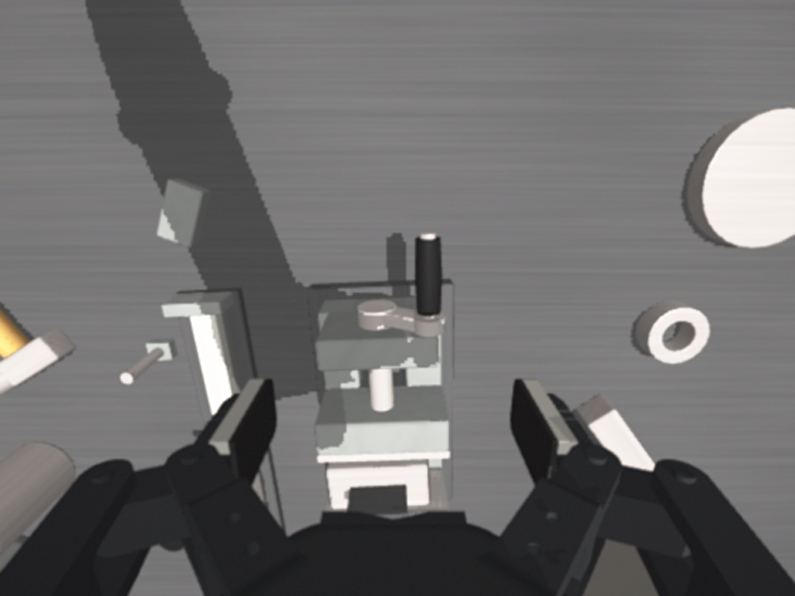

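View pics/w1.png

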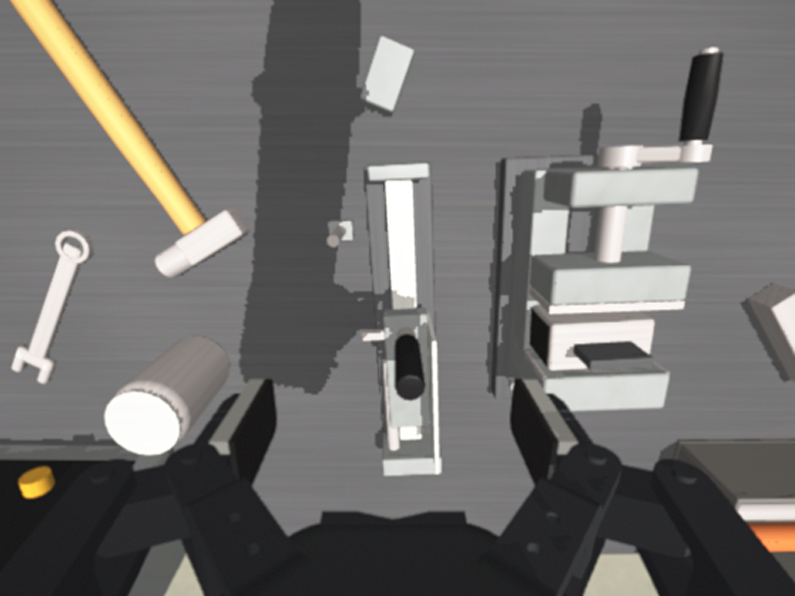

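w0 shows the handle from (428,238) to (428,312), the hub at (378,314) and the jaw's steel-face top corners at (318,458) and (450,456). w1 shows the guard grip top at (409,388), the pin top at (333,241) and the handle from (710,50) to (695,141). I'll fit both rigid models jointly.

```bash
cat > fit.py <<'E'
from h import *
import json
from scipy.optimize import least_squares
np.set_printoptions(precision=4,suppress=True)
cps={'top':campose('top')}
for i in (0,1): cps[f'w{i}']=campose('wrist',*json.load(open(f'w{i}.json')))
T=lambda u,v:('top',190+u/3.627,120+v/3.627)
W=lambda i,u,v:(f'w{i}',u/1.42,v/1.42)
def rot(c,yaw,x,y,z): return [c[0]+np.cos(yaw)*x-np.sin(yaw)*y,c[1]+np.sin(yaw)*x+np.cos(yaw)*y,z]
def vise(p):
    c,yaw,a,j=p[:2],p[2],p[3],p[4]; hy,hz=-.042*np.sin(a),.085+.042*np.cos(a)
    N,F=rot(c,yaw,-.025,hy,hz),rot(c,yaw,.025,hy,hz); L,R=rot(c,yaw,j,.05,.11),rot(c,yaw,j,-.05,.11)
    return [(T(118,437),N),(T(118,374),F),(T(104,222),L),(T(236,222),R),
     (W(0,428,240),N),(W(0,428,312),F),(W(0,318,458),R),(W(0,450,456),L),
     (W(1,708,54),N),(W(1,695,141),F),(W(1,531,304),R),(W(1,686,306),L)]
def guard(p):
    c,yaw,px=p[:2],p[2],p[3]; G=rot(c,yaw,0,0,.14);P=rot(c,yaw,px,-.056,.062)
    return [(T(369,155),G),(T(440,297),P),(W(1,409,388),G),(W(1,333,241),P),(W(0,127,378),P),
     (W(1,432,312),rot(c,yaw,p[4],.02,.095)),(W(1,438,455),rot(c,yaw,p[4]+.13,.02,.095))]
def res(m): return lambda p: np.concatenate([project(cps[k],X)[0]-[u,v] for (k,u,v),X in m(p)])
rv=least_squares(res(vise),[.475,.142,.03,-1.2,.14],loss='soft_l1');rg=least_squares(res(guard),[.67,-.006,.04,-.08,0],loss='soft_l1')
if __name__=='__main__':
    print('vise',rv.x);print(res(vise)(rv.x).reshape(-1,2));print('guard',rg.x);print(res(guard)(rg.x).reshape(-1,2))
E
python3 fit.py
```

```text
vise [ 0.4805  0.1441  0.031  -0.982   0.1389]
[[-0.8054 -0.6431]
 [-0.222  -1.3414]
 [-0.509   0.4238]
 [-1.3467  0.5573]
 [-0.1026 -0.9969]
 [ 0.1295  0.9048]
 [-1.3532  0.6665]
 [-0.7051 -0.3248]
 [ 0.9438  0.1583]
 [-0.8364 -0.5205]
 [13.3186  2.9806]
 [-0.6759 -1.1582]]
guard [ 0.6699 -0.0044  0.0644 -0.0939 -0.038 ]
[[-0.6391  0.3275]
 [-0.5728 -0.3314]
 [ 1.4955  0.0694]
 [-0.2405 -0.2485]
 [-0.5869  0.3255]
 [-0.0456  1.0899]
 [-0.8902 -2.3329]]
```

```bash
cat > crank.py <<'E'
from h import *
from scipy.spatial.transform import Rotation as R
np.set_printoptions(precision=4,suppress=True)
C=np.array([.4805,.1441,.085]); YAW=.031; OFF=-.008; TILT=20
RPY=[180,TILT,180+np.degrees(YAW)]
RM=R.from_euler('xyz',RPY,degrees=True).as_matrix(); TZ=RM[:,2]
VX=np.array([np.cos(YAW),np.sin(YAW),0]);VY=np.array([-VX[1],VX[0],0]);VZ=np.array([0,0,1.])
def H(a,C=C): return C+OFF*VX+.042*(-np.sin(a)*VY+np.cos(a)*VZ)-.003*TZ
def rad(a): return -np.sin(a)*VY+np.cos(a)*VZ
def tan(a): return -np.cos(a)*VY-np.sin(a)*VZ
E
python3 - <<'E'
from crank import *
a=-.982
for t in np.arange(-1,6.3,.8): assert robot.inverse_kinematics(H(t),RPY) is not None
robot.move_to(H(a)-.11*TZ,RPY)
print(robot.line_to(H(a),velocity=.1,f_stop=8),robot.current_contact_force())
save('wrist','g0.png',1.42)
fingers.gripper_to(0.0,50); print(robot.current_finger_gap(),robot.current_tool_pos()-H(a),robot.current_contact_force(),robot.current_time_s())
for k in range(4):
    a+=.25; robot.line_to(H(a),velocity=.08)
    f=np.array(robot.current_contact_force()); print(round(a,2),'rad %.1f tan %.1f ax %.1f'%(f@rad(a),f@tan(a),f@VX),robot.current_tool_pos()-H(a),robot.current_time_s())
E
```

```text
False [-0.2452  0.1947  0.098 ]
0.18768092088284197 [-0.0001 -0.0002 -0.    ] [-0.843  -0.8687  0.8064] 8.1917
-0.73 rad 1.6 tan 1.3 ax -1.8 [-0.0001  0.0002  0.0004] 8.475
-0.48 rad 7.3 tan 2.3 ax -3.9 [0.     0.0008 0.0007] 8.7583
-0.23 rad 10.4 tan -0.6 ax -7.0 [0.0001 0.0015 0.0012] 9.0417
0.02 rad 16.7 tan -2.4 ax -9.8 [0.0002 0.0019 0.0019] 9.325
```

View pics/g0.png

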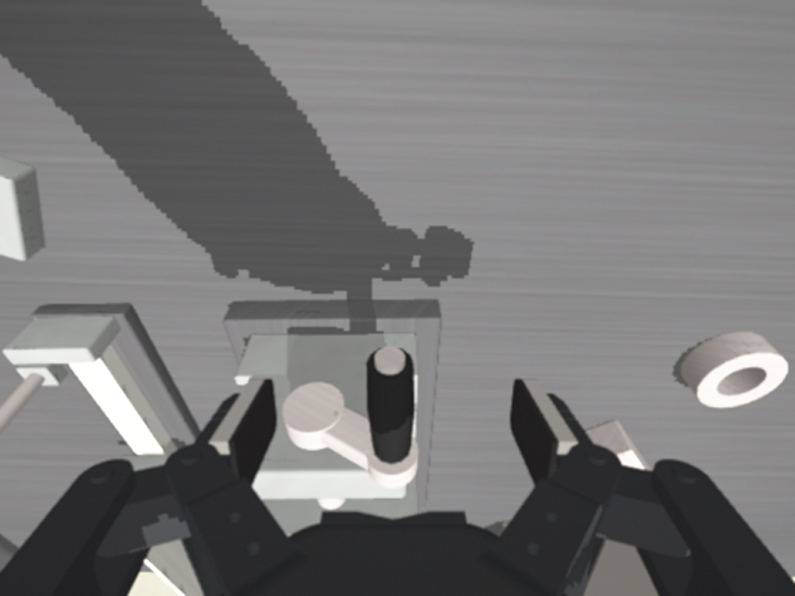

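The view confirms the handle sits between the pads at (390,400). The radial push shows my circle is a little low, so I'll let the centre adapt to the radial and axial force while cranking.

```bash
cat > turn.py <<'E'
from crank import *
import json,sys
def run(a,c,amax,tstop,n,step=.25,vel=.09):
    for k in range(n):
        f=np.array(robot.current_contact_force())
        c=c+np.clip(.5*(f@rad(a))/8000,-.0012,.0012)*rad(a)+np.clip(.4*(f@VX)/20000,-.0005,.0005)*VX
        a+=step; robot.line_to(H(a)+c,velocity=vel)
        f=np.array(robot.current_contact_force()); print('%.2f rad %.1f tan %.1f ax %.1f t %.1f'%(a,f@rad(a),f@tan(a),f@VX,robot.current_time_s()),(c*1e3).round(1))
        if f@tan(a)<-tstop or np.linalg.norm(f)>45: print('stop');break
        if a>=amax: break
    json.dump([a,c.tolist()],open('turn.json','w')); return a,c
E
python3 - <<'E'
from turn import *
run(.018,np.array([0,0,.001]),3.3,14,14)
E
```

```text
0.27 rad 4.4 tan -0.7 ax -1.8 t 9.6 [-0.2 -0.   2. ]
0.52 rad 3.1 tan -0.4 ax 1.0 t 9.9 [-0.2 -0.1  2.3]
0.77 rad 1.6 tan 3.6 ax 4.2 t 10.1 [-0.2 -0.2  2.5]
1.02 rad 1.8 tan 4.7 ax 5.8 t 10.4 [-0.1 -0.3  2.5]
1.27 rad 3.1 tan 4.3 ax 5.5 t 10.7 [ 0.  -0.4  2.6]
1.52 rad 3.1 tan 3.8 ax 6.3 t 10.9 [ 0.1 -0.5  2.7]
1.77 rad 4.7 tan 5.4 ax 6.9 t 11.2 [ 0.2 -0.7  2.7]
2.02 rad 5.2 tan 5.1 ax 6.3 t 11.5 [ 0.4 -1.   2.6]
2.27 rad 6.9 tan 5.1 ax 7.1 t 11.7 [ 0.5 -1.3  2.5]
2.52 rad 4.6 tan 3.9 ax 4.5 t 12.0 [ 0.7 -1.6  2.2]
2.77 rad 2.5 tan 3.8 ax 2.0 t 12.3 [ 0.8 -1.8  2. ]
3.02 rad -2.3 tan 3.6 ax -1.3 t 12.5 [ 0.8 -1.8  1.8]
3.27 rad -4.8 tan 1.1 ax -3.5 t 12.8 [ 0.8 -1.8  2. ]
3.52 rad -0.8 tan 0.1 ax 0.2 t 13.1 [ 0.7 -1.9  2.3]
```

```bash
python3 - <<'E'
from turn import *
a,c=json.load(open('turn.json'))
run(a,np.array(c),7.6,11,22,.2)
save('wrist','t1.png',1.42)
E
```

```text
3.72 rad -0.4 tan 1.2 ax -0.7 t 13.3 [ 0.7 -1.9  2.3]
3.92 rad -1.3 tan 1.8 ax -2.2 t 13.6 [ 0.7 -1.9  2.3]
4.12 rad 0.3 tan 0.8 ax -2.6 t 13.8 [ 0.7 -2.   2.4]
4.32 rad 0.9 tan 0.6 ax -4.2 t 14.1 [ 0.6 -1.9  2.4]
4.52 rad 1.8 tan 0.6 ax -4.5 t 14.3 [ 0.5 -1.9  2.4]
4.72 rad 1.2 tan 0.1 ax -4.9 t 14.6 [ 0.4 -1.8  2.3]
4.92 rad 2.8 tan 0.4 ax -4.9 t 14.8 [ 0.3 -1.7  2.3]
5.12 rad 2.6 tan 0.7 ax -5.4 t 15.1 [ 0.2 -1.5  2.4]
5.32 rad 2.1 tan 1.9 ax -5.4 t 15.3 [ 0.1 -1.4  2.4]
5.52 rad 0.7 tan 1.2 ax -4.3 t 15.6 [ 0.  -1.3  2.5]
5.72 rad 1.3 tan 2.8 ax -4.5 t 15.8 [-0.1 -1.3  2.5]
5.92 rad -2.8 tan 1.8 ax -0.7 t 16.1 [-0.2 -1.2  2.6]
6.12 rad -4.6 tan 2.2 ax 1.1 t 16.3 [-0.2 -1.3  2.4]
6.32 rad -6.2 tan -0.4 ax 2.9 t 16.6 [-0.2 -1.3  2.2]
6.52 rad -2.2 tan -9.5 ax -2.4 t 16.8 [-0.1 -1.3  1.8]
6.72 rad 8.2 tan -21.7 ax -14.5 t 17.1 [-0.1 -1.3  1.6]
stop
```

View pics/t1.png

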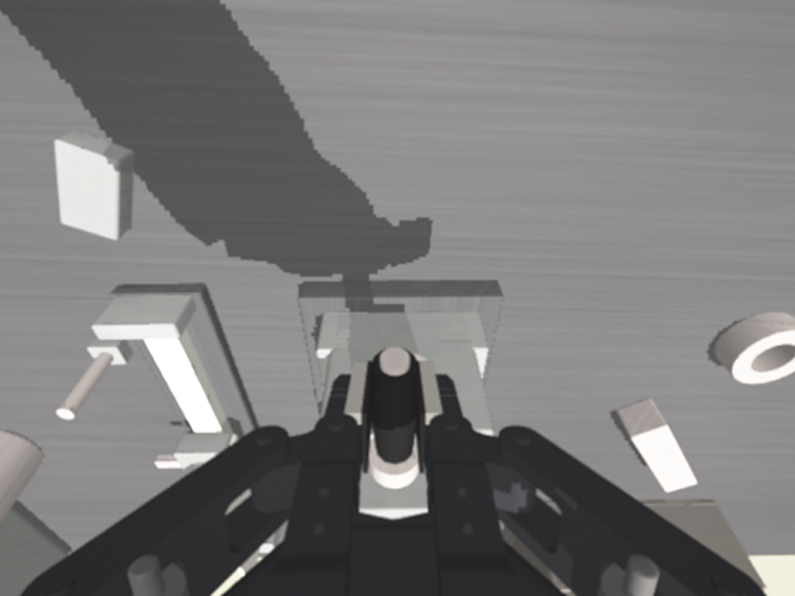

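```bash
python3 - <<'E'
from turn import *
a,c=json.load(open('turn.json'))
robot.pause(.3); f=np.array(robot.current_contact_force()); print(f@rad(a),f@tan(a),robot.current_tool_pos()-H(a)-c)
save('scene','s1.png',4,(240,190,390,300))
E
```

```text
8.64128474458001 -20.575144800795552 [0.0002 0.011  0.0038]
```

View pics/s1.png

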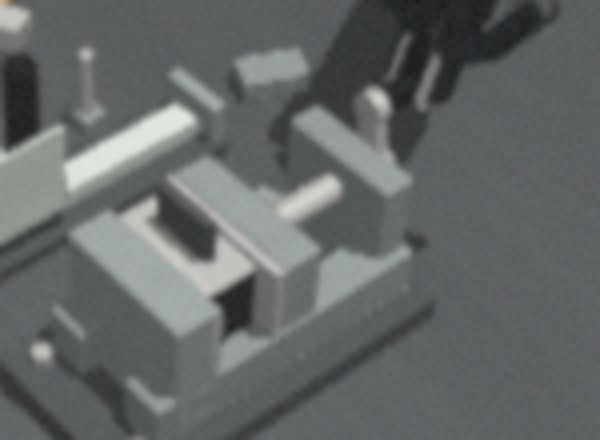

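The crank is now nearly upright, and the jaw's steel face is against the stub, which is against the fixed jaw. The held push is about 20 N, above the 12 N needed. I'll relax, release and hover over the guard.

```bash
python3 - <<'E'
from turn import *
robot.line_to(robot.current_tool_pos(),velocity=.05); print(robot.current_contact_force())
fingers.gripper_to(1.0); p=np.array(robot.current_tool_pos()); robot.line_to(p-.1*TZ,velocity=.15)
g=np.array([.6699,-.0044])
for y in (-87,93):
    for x in (g,g-[.095,.004]): print(y,robot.inverse_kinematics([*x,.112],[180,0,y]))
y=-87 
robot.move_to([*g,.235],[180,0,y]); robot.pause(.3)
pos,rpy=robot.current_tool_pos(),robot.current_eef_rot()
save('wrist','w2.png',1.42); json.dump([list(pos),list(rpy)],open('w2.json','w'))
for l in ['guard_grip','mark_pin','guard_slide']:
    r=recognise(l,'wrist'); print(l,[(np.round(x['rect'],1).tolist(),round(x['p'],2)) for x in r[:2]])
print(pos,rpy,robot.current_joint_positions(),robot.current_time_s())
E
```

```text
[-1.3374  6.8426 -3.5975]
-87 [ 30.8572  51.8411 -61.9686  74.7066  45.0259  78.8443 153.6497]
-87 [ 38.6045  41.7229 -61.8023  91.9422  38.5798  70.1483 152.1382]
93 [-24.1125  42.0139  39.8124  77.4141 -27.108   70.1307  20.5273]
93 [-25.0974  29.9405  34.306   94.5225 -18.6942  61.359   17.7086]
guard_grip [([225.3, 188.1, 138.8, 78.9], 0.79)]
mark_pin []
guard_slide [([228.0, 187.1, 135.6, 77.0], 0.64)]
[ 0.6696 -0.0029  0.2353] [-179.9812   -0.0509  -86.8577] [ 28.5462  45.1774 -61.8809  64.4661  38.7477  90.1272 158.8358] 21.4
```

View pics/w2.png

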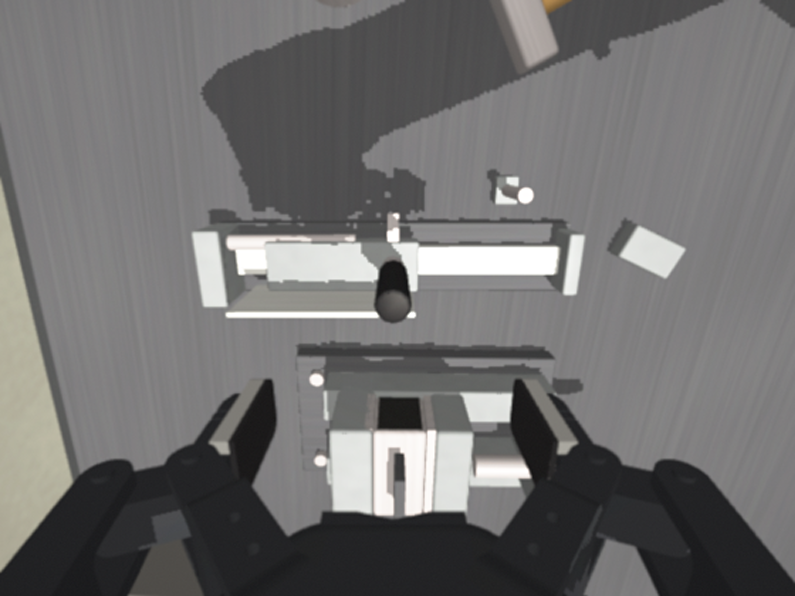

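The overhead view shows the grip top at (393,306), the pin top at (526,195) and the sheet's top edge from (228,315) to (414,314), almost parallel to my tool axis. I'll refit the guard, then grasp and pull.

```bash
cat > fit2.py <<'E'
from fit import *
cps['w2']=campose('wrist',*json.load(open('w2.json')))
def guard2(p):
    c,yaw,px=p[:2],p[2],p[3]; G=rot(c,yaw,0,0,.14);P=rot(c,yaw,px,-.056,.062)
    return guard(p)+[(W(2,393,306),G),(W(2,526,195),P),(W(2,414,314),rot(c,yaw,p[4],.02,.095)),(W(2,228,315),rot(c,yaw,p[4]+.13,.02,.095))]
rg2=least_squares(res(guard2),[.67,-.006,.04,-.08,-.03],loss='soft_l1')
print('guard',rg2.x);print(res(guard2)(rg2.x).reshape(-1,2))
def only(p):
    return guard2(p)[7:]
r3=least_squares(lambda p: np.r_[res(only)(p),(p[2]-.055)*50],[.67,-.006,.04,-.08,-.03]);print('w2 only',r3.x,r3.cost)
E
python3 fit2.py
```

```text
guard [ 0.6701 -0.0051  0.0638 -0.0939 -0.0168]
[[-0.374   0.2599]
 [-0.3397 -0.3669]
 [ 1.7541 -0.3298]
 [-0.0003 -0.7173]
 [-0.4271 -0.0813]
 [ 0.8159 18.3104]
 [-0.2629 11.1309]
 [-0.2568  0.8099]
 [-0.6353 -0.8584]
 [ 2.3962 -1.2261]
 [ 0.5626 -0.6629]]
w2 only [ 0.6699 -0.0047  0.0624 -0.0943 -0.0151] 2.1359798224315156
```

```bash
python3 - <<'E'
from h import *
import json
np.set_printoptions(precision=4,suppress=True)
g=np.array([.6701,-.005,.113]);yaw=.0625;px=-.094
RP=[180,0,-90+np.degrees(yaw)]; d=np.array([np.cos(yaw),np.sin(yaw),0]);l=np.array([-d[1],d[0],0])
robot.move_to(g+[0,0,.09],RP)
print(robot.line_to(g,velocity=.1,f_stop=8))
fingers.gripper_to(0,70); robot.pause(.2)
p0=np.array(robot.current_tool_pos());f0=np.array(robot.current_contact_force());print(robot.current_finger_gap(),p0-g,f0,robot.current_time_s())
c=np.zeros(3)
for s in np.linspace(.2,1,5):
    t=g+s*px*d; robot.line_to(t+c,velocity=.06); f=np.array(robot.current_contact_force()); e=np.array(robot.current_tool_pos())-t
    print(s,'along %.1f lat %.1f z %.1f'%(f@d,f@l,f[2]),'err mm',(e@d*1e3).round(2),(e@l*1e3).round(2),(e[2]*1e3).round(2),robot.current_time_s())
    c=c+np.clip(.4*(f@l)/4000,-.001,.001)*l
pos,rpy=robot.current_tool_pos(),robot.current_eef_rot()
save('wrist','w3.png',1.42); json.dump([list(pos),list(rpy)],open('w3.json','w'));print(pos,rpy,robot.current_finger_gap())
r=recognise('mark_pin','wrist');print(r[:2])
E
```

```text
False
0.23781064555556525 [ 0.     -0.      0.0004] [-1.1658  0.2285  3.113 ] 23.5167
0.2 along 5.4 lat -0.1 z -0.2 err mm 1.61 0.11 0.38 23.9833
0.4 along 5.5 lat 1.3 z -0.3 err mm 1.97 0.21 0.34 24.45
0.6000000000000001 along 7.0 lat 0.5 z -1.5 err mm 2.38 0.36 0.34 24.9167
0.8 along 8.6 lat 0.9 z -3.0 err mm 2.76 0.48 0.34 25.3833
1.0 along 10.5 lat 1.3 z -4.1 err mm 3.19 0.58 0.34 25.85
[ 0.5794 -0.0101  0.1133] [-179.5907    0.1155  -86.4382] 0.2416923906094436
[{'rect': [284.8, 146.2, 22.4, 33.1], 'p': 0.83}]
```

View pics/w3.png

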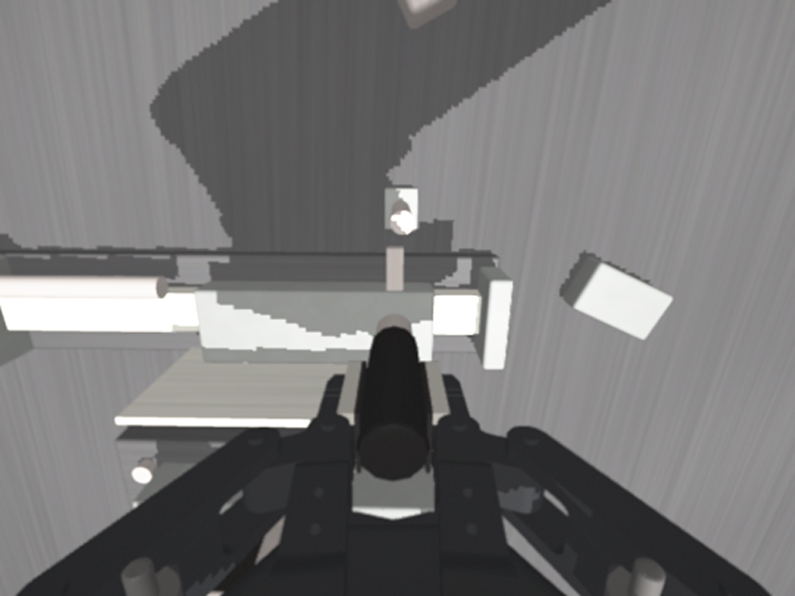

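The pointer is at (395,265) and the pin top at (402,221), so a few millimetres of pull remain. I'll compute it in this frame and trim.

```bash
cat > chk.py <<'E'
from h import *
import json
yaw=.0625; d=np.array([np.cos(yaw),np.sin(yaw),0]);l=np.array([-d[1],d[0],0])
def chk(name,pin,ptr):
    pos,rpy=json.load(open(name)); cp=campose('wrist',pos,rpy); pos=np.array(pos)
    P=atz(cp,np.array(pin)/1.42,.062)
    Q=[atz(cp,np.array(ptr)/1.42,z) for z in (.045,.055,.06)]
    print('pin-tcp along mm',(P-pos)@d*1e3,'lat',(P-pos)@l*1e3,'ptr-tcp along',[((q-pos)@d*1e3).round(2) for q in Q],'lat',[((q-pos)@l*1e3).round(1) for q in Q])
E
python3 - <<'E'
from chk import *
chk('w3.json',(402,221),(395,250))
g=np.array([.6701,-.005,.113]);pos=np.array(json.load(open('w3.json'))[0]);print((pos-g)@d)
E
```

```text
pin-tcp along mm -3.3486829821257884 lat -56.71855018861637 ptr-tcp along [np.float64(-0.34), np.float64(-0.36), np.float64(-0.37)] lat [np.float64(-40.6), np.float64(-42.7), np.float64(-43.8)]
-0.09080568637749677
```

Both estimates agree: 3.2 mm remain, and the pin's lateral offset of 56.7 mm matches the given 56. I'll trim and check again.

```bash
python3 - <<'E'
from chk import *
g=np.array([.6701,-.005,.113]); tgt=g-.0941*d
cmd=g-.094*d
for k in range(3):
    e=(tgt-np.array(robot.current_tool_pos()))@d
    if abs(e)<.0003: break
    cmd=cmd+e*d; robot.line_to(cmd,velocity=.02); robot.pause(.3)
    print((np.array(robot.current_tool_pos())-tgt)@d*1e3,np.round(robot.current_contact_force(),1))
robot.pause(1)
pos,rpy=robot.current_tool_pos(),robot.current_eef_rot()
save('wrist','w4.png',1.42); json.dump([list(pos),list(rpy)],open('w4.json','w'))
save('scene','s2.png',4,(200,190,350,300))
print(pos,(np.array(pos)-tgt)@d*1e3,np.abs(robot.current_dq()).max(),robot.current_finger_gap(),robot.current_time_s())
a=cv2.imread('pics/w4.png')[150:430,260:560]; b=cv2.imread('pics/s2.png')
a=cv2.resize(a,(400,373)); b=cv2.resize(b,(400,293)); o=np.zeros((373,800,3),np.uint8);o[:,:400]=a;o[:293,400:]=b
cv2.imwrite('pics/fin.png',o)
E
```

```text
0.26611661097816675 [ 9.7  2.5 -4.6]
[ 0.57642838 -0.01022468  0.11336025] 0.28493983225507585 0.05747488043769117 0.23628578618380286 27.675
```

View pics/fin.png

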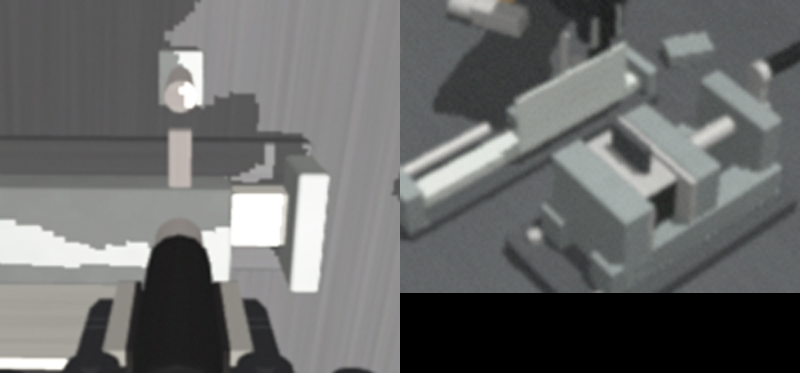

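The pointer at crop column 180 lines up with the pin at column 180. The stub is still clamped and the crank is still upright. Handing in.

```bash
python3 -c "
from h import *
workorder.close_job(); print(robot.current_time_s())"
```

```text
the job is handed in; nothing more can be done
the job is handed in; nothing more can be done
```

The job is done and handed in, with the arm still holding the guard at the index pin. The robot clock read about 27.7 s of the 64 s allowed just before hand-in.

- **Vise:** I cranked clockwise about 1.2 turns until the handle met a firm stop, where it held about 20 N (12 N needed). The pictures show the stub tight between the jaws, and the crank was still upright in the last one. I relaxed the push before letting go.
- **Guard:** I gripped it from above and pulled it out 94 mm. In the last picture the pointer lines up with the pin. The measured error was about 0.3 mm against a pin position good to about 1–2 mm. The arm was steady, with about 10 N of spring load on the grip.
- **Bench items:** I saw no contact with the loose things, but I did not measure their positions again at the end.
- **Checks that disagreed:**
  - My first estimate of the crank's centre was 2–3 mm off, mostly too low. That gave up to about 17 N of sideways force before I corrected it.
  - While turning, the force along the crank's path read slightly the wrong way for drag. I relied on the firm stop and the pictures instead.
  - Estimates of the guard's direction ranged from 2.5° to 3.7°, which shifts the alignment by up to about 1 mm.

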